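Pin the terminal block against the rail and drag it into the corner pocket

ROBOT

A 6-joint arm with a two-finger parallel gripper is mounted at the origin on a cart in front of the work surface, level with it; the furniture and walls round the work are solid. World frame = base frame: x ahead of the robot, y to its left, z up, the work surface at z = 0. Lengths are in mm, angles in rad, forces in N, time in s.
With the tool pointing down it reaches from about 350 to 975 mm from the base axis. Payload 7.1 kg.
Tool frame: the origin (TCP) lies at the very end of the fingers, on their centre line; the grasp point (between the pads) lies ctrl.hold_point_z behind it (ctrl.hold_point_z is the distance from the TCP to the grasp point, in mm); z points along the fingers, y is the line along which they close (so a half turn about z gives the same grasp; the last joint's range is limited). The gripper opens to 88 mm and grips with 3 to 60 N. Pads are 20 mm wide; open, the fingers measure 115 mm over their backs; the gripper's body (75 mm by 178 mm) begins 61 mm behind the grasp point.
Start: joints at [-0.019, 0.423, 1.63, -0, 1.089, -0.019], TCP at [624.984, 0.026, 222.675] pointing down, gripper open.
Joint ranges: [-3, 3], [-0.9, 2.11], [0.09, 2.58], [-1.31, 4.45], [0.11, 2.69], [-2.54, 2.54]. Speed limits (rad/s): [2.39, 2.39, 3.01, 3.14, 3.14, 3.14].

INTERFACE

Orientations are given as a rotation vector (axis times angle).
In Python, from workcell import ctrl gives the robot as it stands. The module is installed in compiled form; this text tells all that it offers.
- The arm moves only by the shell command python3 -m creep 'ROWS'. ROWS is JSON, a list of rows, each an object with "translation": the shift along the tool's x, y, z in mm, a list of three; "angular": the turn, a rotation vector about the tool's x, y, z in rad, a list of three; "jaw": the opening, from 0 (shut) to 1 (fully open). A call has exactly 8 rows; each row is the pose to reach, as a shift and turn from the pose commanded when the call began, along the tool's axes at that moment; what a row does not reach only later rows make up. A row lasts 1/8 s, in which the tool goes at most 62.5 mm and 10.7 degrees, less where a joint would pass 70% of its speed; a pose out of reach is approached as far as the arm can. A call with a gripper value outside its range is refused whole. The fingers move at their own pace and stop on an object; the grip force is fixed at half the most. Time passes only in rows, so rows that repeat a pose let the fingers close, or fill a call up. It gives the time, the measured TCP pose, the force, the opening and the grip force at its end, in the units of the state.
- ctrl.get_obs(): the state, without advancing time (a new reading comes with each control period).
- ctrl.get_image(name): name is "scene" or "top" or "wrist"; returns the picture (420x560x3 uint8, red, green, blue); there is no depth.
- ctrl.camera_info(name): a dict with "camera_matrix" (3x3 intrinsics, pixels), "world_from_camera" (4x4, takes a point from camera to world coordinates). Camera axes: x right, y up, looking along -z (the intrinsics and any distortion apply to the point x, -y, -z); pixel columns grow to the right and rows downward; lengths in mm; the calibration is good to about 2 mm. A picture is of the moment at which its call begins: read the wrist's pose just before it. camera_info takes no time and is no camera call; for the wrist camera it gives the pose at the moment of the call.
- ctrl.close_job(): hands the job in; it is judged then, once.
Trained networks look in the newest picture that a camera, given by its name, has taken for a name from the list of things; names that differ only in an ending like _2 or _b are one class to them, and where a whole thing is asked for, a point or a joint stands for the part that bears it (a point fixed in the world has none). Each returns a list of dicts, best first, with "score" (0 to 1); they miss things now and then, are a little off and sometimes report something else, mostly with a low value. They report only what shows in the picture. A call takes as long as a camera call.
- ctrl.look_for(camera, label): "rect" ([left, top, right, bottom] in pixels, round what is visible of it).
The state is a dict: "t": time; "qpos": joint angles; "qvel": joint speeds; "joint_torque": joint torques, N m; "ee_pos": TCP position; "orientation": TCP orientation; "ft_force": force on the tool from outside, world axes, zero at the start; "moment": the same for the moment, N m; "width": finger opening in mm; "grasp_force": force on a finger pad.
Only numpy, scipy, OpenCV 4.12 (cv2) and the standard library are available. Lean on these libraries where they do the work, as an engineer would, in place of code of your own. Each camera call takes 0.05 s, during which the arm holds its last target. There are 200 camera calls.

TASK

With a fingertip or the outside of the fingers, push the black terminal block across the jig plate until its long side is flat against the rail, then keep it pressed against the rail with the finger while you drag it along, until it sits fully home in the corner pocket of the stop at the rail's left end, tight against both the rail and the stop. Get it flat on the rail while it is still well short of the stop. Do not lift or tip the block, do not disturb the spool, the knob or the carton, and let go at the end.

Things in the scene. Friction and masses are not known exactly. Their poses are not given: they have to be found in the camera images.
- terminal_block: The part: black screw terminal block, 22 (its x) x 58 (its y, long side) x 19 mm, loose, upright on the jig plate. Solid to 14 mm up; the screw heads and fins above are not, so touch its sides below 14 mm. About 50 g. Starts on the plate's right half, centre 35 to 65 mm in front of the rail face, long side within 30 degrees of the rail. Origin: centre of its underside; z up.
- jig: Grey-painted plate on four feet, fixed to the bench; place and yaw (within 15 degrees) vary. Origin on the bench; own axes: y left along the rail, x away from the robot, z up. The plate covers x -75..+50 mm, y -150..+150 mm; its top is 15 mm above the bench; friction about 0.6.
- rail: Straight rail fixed along the plate's far edge; same origin and axes as the jig. Its face, looking to -x, lies at x = +35 mm from y = -150 to +150; it is 15 mm thick, its top 16 mm above the plate. The face is a slick white polymer strip (friction about 0.2), so a finger that presses the block against it can drag the block along by friction.
- corner_stop: Dark steel stop, fixed at the rail's left end; place along the rail varies by 40 mm. Origin: the pocket's inner corner, on the plate's top, where rail face (x = 0) and stop face (y = 0, looking to -y) meet; axes as the jig's. Stop 36 mm long in x, 22 mm thick, 16 mm high; the clamp on it (y > 0) rises to 30 mm.
- pocket_lip (a point): Outer end of the short lip in front of the pocket, on the plate, at x = -31, y = -19 mm of the corner stop. The lip is 10 mm thick, 16 mm high; its inner side is 26 mm from the rail face (block: 22), and it flares away from the rail for the last 7 mm (to y = -26, x = -41). Axes as the stop's.
- home (a point): Where the centre of the block's underside lies when it is home: x = -11, y = -29 mm of the corner stop, on the plate. The block's right 32 mm then still stand out of the lip and can be touched from the front. Axes as the stop's.
- solder_spool: Bystander: solder spool, 53 mm across, 40 mm high, standing on the bench left of the jig. Origin at the centre of its underside.
- spare_knob: Bystander: black control knob, 31 mm across, 17 mm high, on the bench behind the rail. Origin at the centre of its underside.
- small_carton: Bystander: small carton, 36 x 62 x 28 mm, on the black mat right of the jig. Origin at the centre of its underside.

How it is judged (in metres and radians):
On the way, in this order (a step that is already met when the one before it is completed fails the run):
1. the block lies flat against the rail (gap under about 2 mm), more than 65 mm short of home (x of terminal_block in the frame of corner_stop above -0.0132 m and angle between the y axis of terminal_block and the y axis of corner_stop, either way round below 0.06 rad and y of terminal_block in the frame of corner_stop below -0.095 m), for 0.1 s.
2. between 50 and 15 mm short of home, the block is flat on the rail with a finger pressing it against the rail (x of terminal_block in the frame of corner_stop above -0.0132 m and angle between the y axis of terminal_block and the y axis of corner_stop, either way round below 0.06 rad and y of terminal_block in the frame of corner_stop between -0.08 and -0.044 m and contact force between the fingers and terminal_block above 0.3 N and contact force between terminal_block and rail above 0.3 N), for 0.1 s.
At the end, for the whole second after the job is handed in: The block stands flat on the plate in the corner pocket, at rest: gap to the rail under about 2 mm, gap to the stop face under 3 mm, long side within 0.06 rad of the rail, and nothing touches it but the jig (x of terminal_block in the frame of corner_stop between -0.0132 and 0.003 m and angle between the y axis of terminal_block and the y axis of corner_stop, either way round below 0.06 rad and y of terminal_block in the frame of corner_stop between -0.032 and -0.026 m and z of terminal_block in the frame of corner_stop below 0.003 m and angle between terminal_block's own z axis and vertical below 0.05 rad and linear speed of terminal_block below 0.005 m/s).
It fails at once if the block is lifted more than 6 mm off the plate (z of terminal_block in the frame of corner_stop above 0.006 m).
It fails at once if the block is tipped (angle between terminal_block's own z axis and vertical above 0.3 rad).
It fails at once if the block strays from the rail (gap over 5 mm) in the last 60 mm before the stop (y of terminal_block in the frame of corner_stop above -0.089 m and x of terminal_block in the frame of corner_stop below -0.016 m).
It fails at once if the spool, the knob or the carton is disturbed (moved over 15 mm) (distance of any of solder_spool, spare_knob, small_carton from where it was at the start of the episode above 0.015 m).
It also fails if it takes over 64 s, if anything falls off the work surface, if the arm or the gripper's body presses on something with over 40 N, if the wrist force passes 120 N, or if a joint passes its speed limit or range.

## Working session

There is one attempt and no reset: what is moved stays moved. The work goes in short steps, Python scripts to look and compute and a shell command to move; the robot and the scene stay as the last step left them, time stands still between calls to the robot, and variables do not carry over. Pictures are saved under pics/ and viewed, at most 10 in all, crops included, and the job is handed in when it is done.

```bash
mkdir -p pics
python3 - <<'E'
from workcell import ctrl
import cv2,numpy as np
o=ctrl.get_obs();print(o['t'],o['ee_pos'],o['orientation'],o['width'],ctrl.hold_point_z)
for c in ['top','scene']:
    im=ctrl.get_image(c);cv2.imwrite(f'pics/{c}0.png',im[:,:,::-1])
    for n in ['terminal_block','jig','rail','corner_stop','pocket_lip','solder_spool','spare_knob','small_carton']:
        print(c,n,[(np.round(d['rect']).tolist(),round(d['score'],2)) for d in ctrl.look_for(c,n)[:2]])
    i=ctrl.camera_info(c);print({k:np.round(v,3).tolist() for k,v in i.items() if k in('camera_matrix','world_from_camera')},i.keys())
E
```

```text
0.0 [6.24462304e+02 3.45139015e-02 2.21914197e+02] [-2.22068964e+00 -2.22070114e+00  1.61379150e-03] 88.2275454307863 18.700000000000003
top terminal_block [([287.0, 217.0, 313.0, 229.0], 0.69)]
top jig [([226.0, 196.0, 337.0, 253.0], 0.88)]
top rail [([232.0, 199.0, 340.0, 205.0], 0.76)]
top corner_stop [([228.0, 198.0, 247.0, 220.0], 0.49)]
top pocket_lip [([229.0, 201.0, 245.0, 220.0], 0.61)]
top solder_spool [([227.0, 196.0, 338.0, 255.0], 0.44)]
top spare_knob [([240.0, 178.0, 246.0, 191.0], 0.57)]
top small_carton [([376.0, 235.0, 406.0, 256.0], 0.55)]
{'camera_matrix': [[480.457, 0.0, 276.917], [0.0, 480.457, 215.474], [0.0, 0.0, 1.0]], 'world_from_camera': [[0.002, 0.997, -0.072, 400.826], [-1.0, 0.001, -0.011, -108.847], [-0.011, 0.072, 0.997, 1124.068], [0.0, 0.0, 0.0, 1.0]]} dict_keys(['camera_matrix', 'world_from_camera'])
scene terminal_block [([268.0, 198.0, 280.0, 214.0], 0.79)]
scene jig [([235.0, 177.0, 356.0, 279.0], 0.9), ([290.0, 232.0, 315.0, 258.0], 0.51)]
scene rail [([234.0, 189.0, 312.0, 273.0], 0.56)]
scene corner_stop [([294.0, 231.0, 319.0, 257.0], 0.83)]
scene pocket_lip [([294.0, 234.0, 318.0, 256.0], 0.53)]
scene solder_spool [([337.0, 256.0, 362.0, 289.0], 0.78)]
scene spare_knob [([263.0, 250.0, 274.0, 268.0], 0.7)]
scene small_carton [([246.0, 144.0, 255.0, 164.0], 0.74)]
{'camera_matrix': [[418.984, 0.0, 279.43], [0.0, 418.984, 208.059], [0.0, 0.0, 1.0]], 'world_from_camera': [[-0.869, -0.306, 0.389, 828.304], [0.495, -0.565, 0.66, 493.733], [0.018, 0.766, 0.642, 617.485], [0.0, 0.0, 0.0, 1.0]]} dict_keys(['camera_matrix', 'world_from_camera'])
```

View pics/top0.png

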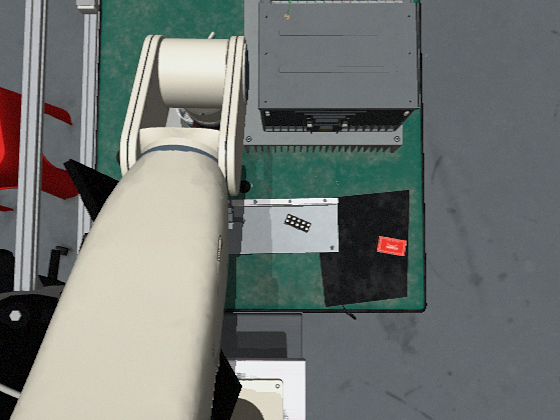

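The top view shows the jig plate at columns 228–340 and rows 198–253, partly hidden by the arm. The block is at about (298,223), the knob at (246,186) and the carton at (391,245). Next I'll take a wrist look.

```bash
cat > h.py <<'E'
from workcell import ctrl
import cv2,numpy as np
from scipy.spatial.transform import Rotation as R
def px2w(info,uv,z):
    K,T=info['camera_matrix'],info['world_from_camera']
    uv=np.atleast_2d(np.array(uv,float))
    d=np.c_[(uv[:,0]-K[0][2])/K[0][0],-(uv[:,1]-K[1][2])/K[1][1],-np.ones(len(uv))]@np.array(T)[:3,:3].T
    o=np.array(T)[:3,3]
    return np.round(o+d*((z-o[2])/d[:,2])[:,None],1)
def state():
    o=ctrl.get_obs();print('t',round(o['t'],2),'pos',np.round(o['ee_pos'],1),'R',np.round(R.from_rotvec(o['orientation']).as_matrix(),3).tolist(),'F',np.round(o['ft_force'],1),'w',round(o['width'],1))
def snap(c,name):
    i=ctrl.camera_info(c);im=ctrl.get_image(c);cv2.imwrite(f'pics/{name}.png',im[:,:,::-1]);return i,im
E
python3 - <<'E'
from h import *
i=ctrl.camera_info('top')
print('block',px2w(i,[[287,217],[313,229],[300,223]],34))
print('rail top right',px2w(i,[[338,198]],31),'plate right',px2w(i,[[338,252],[230,256]],15))
print('knob,carton',px2w(i,[[243,184],[391,245]],15))
i,im=snap('wrist','w0');print(np.round(i['camera_matrix'],1).tolist(),np.round(i['world_from_camera'],2).tolist())
for n in ['terminal_block','corner_stop','pocket_lip','rail']: print(n,ctrl.look_for('wrist',n)[:2])
E
```

```text
block [[ 476.  -119.3   34. ]
 [ 448.8 -178.3   34. ]
 [ 462.4 -148.9   34. ]]
rail top right [[ 519.8 -235.8   31. ]] plate right [[ 396.8 -236.7   15. ]
 [ 387.2   11.7   15. ]]
knob,carton [[ 554.2  -17.1   15. ]
 [ 413.1 -358.5   15. ]]
[[355.3, 0.0, 277.9], [0.0, 355.3, 201.6], [0.0, 0.0, 1.0]] [[1.0, 0.0, -0.0, 623.41], [0.0, 0.96, 0.3, 81.18], [0.0, -0.3, 0.96, 385.38], [0.0, 0.0, 0.0, 1.0]]
terminal_block [{'rect': [133.2, 268.3, 149.7, 286.4], 'score': 0.58}]
corner_stop [{'rect': [121.5, 143.9, 172.8, 193.9], 'score': 0.58}]
pocket_lip [{'rect': [120.7, 145.2, 175.6, 193.3], 'score': 0.69}]
rail [{'rect': [151.7, 107.2, 195.4, 335.6], 'score': 0.75}]
```

View pics/w0.png

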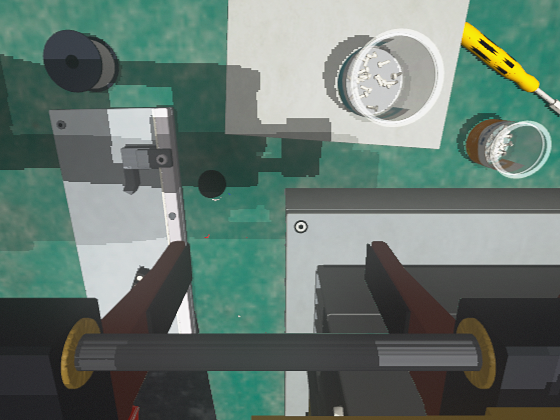

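View pics/scene0.png

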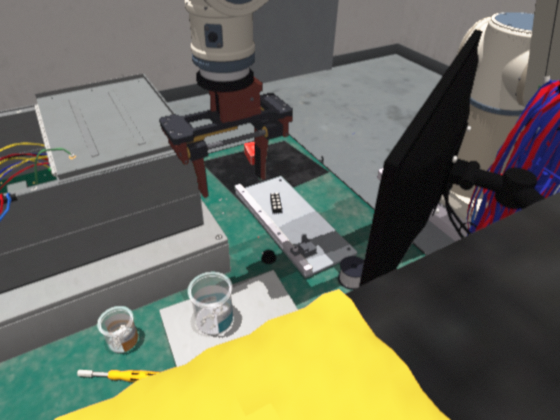

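The wrist view shows the rail from (172,107) to (195,335) and the stop with its lip around (145,165). The knob is at (212,184) and the spool at (80,60). The block is partly hidden at (140,277), so I'll move above the jig.

```bash
python3 -m creep '[{"translation":[-15,-40,0],"angular":[0,0,0],"jaw":1},{"translation":[-30,-80,0],"angular":[0,0,0],"jaw":1},{"translation":[-45,-120,0],"angular":[0,0,0],"jaw":1},{"translation":[-60,-150,0],"angular":[0,0,0],"jaw":1},{"translation":[-60,-150,0],"angular":[0,0,0],"jaw":1},{"translation":[-60,-150,0],"angular":[0,0,0],"jaw":1},{"translation":[-60,-150,0],"angular":[0,0,0],"jaw":1},{"translation":[-60,-150,0],"angular":[0,0,0],"jaw":1}]'
python3 - <<'E'
from h import *
state()
i,im=snap('wrist','w1');print(np.round(i['world_from_camera'],2).tolist())
import json;json.dump({k:np.array(v).tolist() for k,v in i.items()},open('w1.json','w'))
for n in ['terminal_block','corner_stop','pocket_lip','rail']: print(n,ctrl.look_for('wrist',n)[:2])
E
```

```text
t: 2.15
ee_pos: [475.6, -59.7, 222.6]
orientation: [-2.221, -2.222, -0.0]
ft_force: [0.7, -0.4, 0.1]
width: 88.1
grasp_force: 0.0
t 2.15 pos [475.6 -59.7 222.6] R [[-0.001, 1.0, -0.0], [1.0, 0.001, 0.0], [0.0, -0.0, -1.0]] F [ 0.7 -0.4  0.1] w 88.1
[[1.0, -0.0, -0.0, 473.99], [0.0, 0.96, 0.3, 21.46], [0.0, -0.3, 0.96, 385.24], [0.0, 0.0, 0.0, 1.0]]
terminal_block [{'rect': [248.6, 218.3, 287.7, 274.3], 'score': 0.71}]
corner_stop [{'rect': [269.4, 81.2, 325.6, 134.5], 'score': 0.73}]
pocket_lip [{'rect': [265.2, 85.1, 328.1, 136.0], 'score': 0.72}]
rail [{'rect': [305.3, 41.0, 324.7, 324.0], 'score': 0.86}]
```

View pics/w1.png

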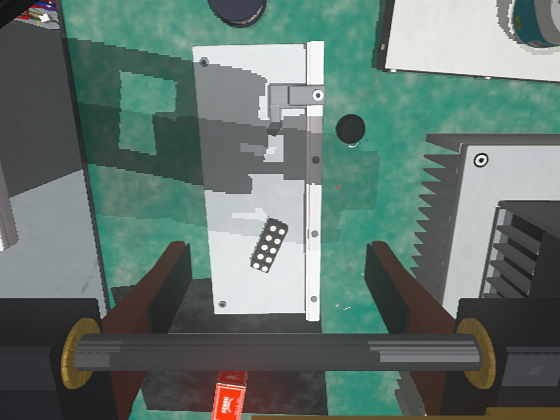

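The whole jig is clear: the rail at columns 306–323, the stop at (295,95), the lip at (274,128) and the block at (269,246). I'll enlarge this area.

Run:
```python
import cv2,numpy as np
im=cv2.imread('pics/w1.png')
a=cv2.resize(im[70:145,250:335],None,fx=5,fy=5,interpolation=2)
b=cv2.resize(im[205:325,250:335],None,fx=4,fy=4,interpolation=2)
c=np.zeros((490,780,3),np.uint8);c[:375,:425]=a;c[:480,430:430+340]=b
cv2.imwrite('pics/c1.png',c)
```

```text
(no output)
```

View pics/c1.png

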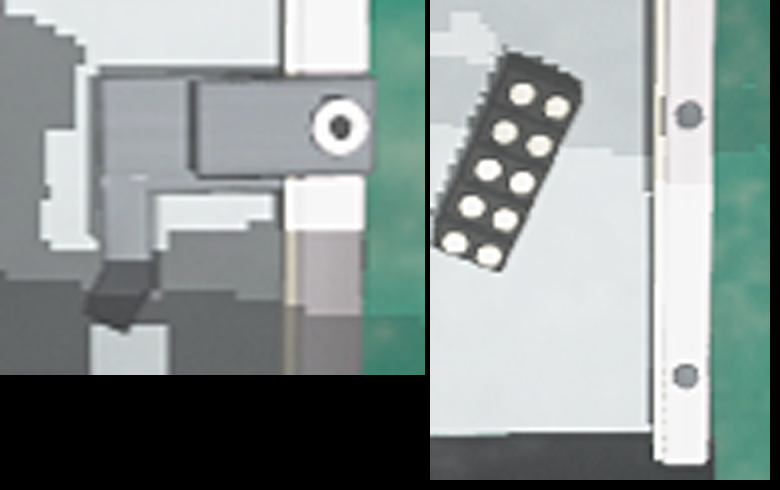

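Run:
```python
from h import *
import json
i=json.load(open('w1.json'))
r=px2w(i,[[306.8,82],[306.2,319.5],[306.8,108]],31);print('rail face a,b, corner',r)
d=r[0]-r[1];print('yaw',np.degrees(np.arctan2(-d[0],d[1])))
c=px2w(i,[[268.7,217.5],[288,226.2],[267.5,272.5],[250.5,265]],32);print('block',c,c.mean(0),np.linalg.norm(c-np.roll(c,1,0),axis=1))
print('lip',px2w(i,[[250+105/5,70+320/5],[250+125/5,70+328/5],[250+155/5,70+265/5]],31))
print('plate right corners',px2w(i,[[214.5,312],[194,47]],15))
```

```text
rail face a,b, corner [[ 501.7   29.8   31. ]
 [ 507.5 -232.2   31. ]
 [ 502.3    6.1   31. ]]
yaw 1.2681727166626393
block [[ 464.8 -105.8   32. ]
 [ 485.2 -115.6   32. ]
 [ 463.  -170.6   32. ]
 [ 444.3 -161.4   32. ]] [ 464.325 -138.35    32.   ] [59.258839   22.63183598 59.31138171 20.8405854 ]
lip [[467.6 -18.8  31. ]
 [471.5 -20.3  31. ]
 [477.4  -8.1  31. ]]
plate right corners [[ 398.  -233.1   15. ]
 [ 393.7   62.    15. ]]
```

```bash
python3 -m creep '[{"translation":[-22,-15,20],"angular":[0,0,-0.02],"jaw":0},{"translation":[-45,-30,55],"angular":[0,0,-0.02],"jaw":0},{"translation":[-67,-45,90],"angular":[0,0,-0.02],"jaw":0},{"translation":[-90,-60,125],"angular":[0,0,-0.02],"jaw":0},{"translation":[-90,-60,160],"angular":[0,0,-0.02],"jaw":0},{"translation":[-90,-60,160],"angular":[0,0,-0.02],"jaw":0},{"translation":[-90,-60,160],"angular":[0,0,-0.02],"jaw":0},{"translation":[-90,-60,160],"angular":[0,0,-0.02],"jaw":0}]'; python3 -c "from h import *;state();i,im=snap('wrist','w2')"
```

```text
t: 3.4
ee_pos: [416.2, -150.1, 64.0]
orientation: [2.197, 2.242, 0.002]
ft_force: [-0.0, 0.3, -0.1]
width: 10.8
grasp_force: 0.0
t 3.4 pos [ 416.2 -150.1   64. ] R [[-0.021, 1.0, 0.002], [1.0, 0.021, -0.001], [-0.001, 0.002, -1.0]] F [-0.   0.3 -0.1] w 10.8
```

View pics/w2.png

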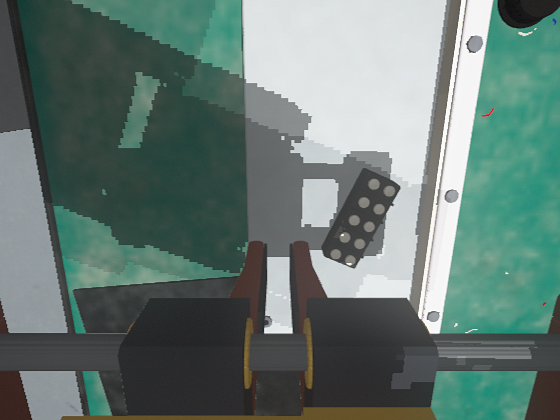

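The shut fingers are at about (280,245). The block is at (362,218) with its left end nearer the rail, whose face runs from (455,0) to (425,320). I'll descend in front of the block.

```bash
python3 -m creep '[{"translation":[0,0,15],"angular":[0,0,0],"jaw":0},{"translation":[0,0,30],"angular":[0,0,0],"jaw":0},{"translation":[0,0,40],"angular":[0,0,0],"jaw":0},{"translation":[0,0,43],"angular":[0,0,0],"jaw":0},{"translation":[0,0,43],"angular":[0,0,0],"jaw":0},{"translation":[0,0,43],"angular":[0,0,0],"jaw":0},{"translation":[0,0,43],"angular":[0,0,0],"jaw":0},{"translation":[0,0,43],"angular":[0,0,0],"jaw":0}]'
python3 - <<'E'
from h import *
state();i,im=snap('wrist','w3')
for n in ['terminal_block','rail']: 
  for d in ctrl.look_for('wrist',n)[:1]: print(n,d,px2w(i,[d['rect'][:2],d['rect'][2:]],32).tolist())
# rail near edge: rows, find white rise
g=im.astype(int).sum(2)
for v in range(10,330,40):
  row=im[v,380:560].astype(int).sum(1);d=np.diff(row);print(v,[(k+380,int(d[k])) for k in np.argsort(-abs(d))[:4]])
E
```

```text
t: 4.45
ee_pos: [415.2, -150.1, 19.9]
orientation: [2.199, 2.243, 0.0]
ft_force: [1.0, 0.0, -0.2]
width: 0.5
grasp_force: 0.0
t 4.45 pos [ 415.2 -150.1   19.9] R [[-0.02, 1.0, 0.001], [1.0, 0.02, -0.0], [-0.0, 0.001, -1.0]] F [ 1.   0.  -0.2] w 0.5
terminal_block {'rect': [331.5, 185.0, 434.5, 299.6], 'score': 0.6} [[436.4, -107.6, 32.0], [490.1, -164.1, 32.0]]
rail {'rect': [437.4, 2.9, 560.0, 411.8], 'score': 0.63} [[471.8, -35.8, 32.0], [569.1, -232.6, 32.0]]
10 [(np.int64(514), 503), (np.int64(520), -379), (np.int64(555), -203), (np.int64(556), -146)]
50 [(np.int64(507), 506), (np.int64(513), -376), (np.int64(547), -203), (np.int64(546), -159)]
90 [(np.int64(500), 390), (np.int64(505), -376), (np.int64(539), -184), (np.int64(538), -184)]
130 [(np.int64(493), 375), (np.int64(497), -290), (np.int64(530), -204), (np.int64(500), 158)]
170 [(np.int64(486), 366), (np.int64(490), -308), (np.int64(522), -224), (np.int64(521), -159)]
210 [(np.int64(479), 239), (np.int64(478), 218), (np.int64(482), -217), (np.int64(433), 193)]
250 [(np.int64(471), 276), (np.int64(476), -228), (np.int64(505), -217), (np.int64(419), 206)]
290 [(np.int64(464), 276), (np.int64(469), -247), (np.int64(497), -221), (np.int64(413), 197)]
```

View pics/w3.png

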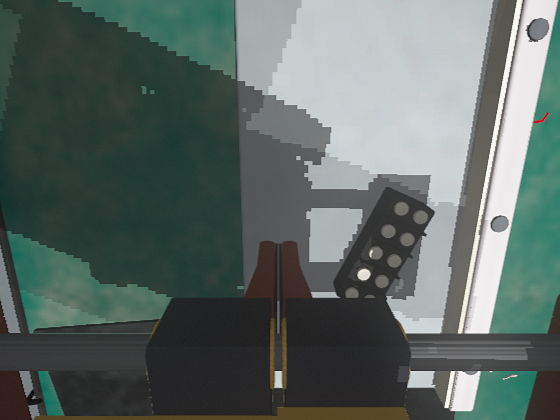

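```bash
python3 -c "
from h import *
i=ctrl.camera_info('wrist');print(px2w(i,[[514,10],[500,90],[486,170],[464,290]],31).tolist())"
python3 -m creep '[{"translation":[0,6,0],"angular":[0,0,0],"jaw":0},{"translation":[0,12,0],"angular":[0,0,0],"jaw":0},{"translation":[0,18,0],"angular":[0,0,0],"jaw":0},{"translation":[0,23,0],"angular":[0,0,0],"jaw":0},{"translation":[0,28,0],"angular":[0,0,0],"jaw":0},{"translation":[0,33,0],"angular":[0,0,0],"jaw":0},{"translation":[0,38,0],"angular":[0,0,0],"jaw":0},{"translation":[0,42,0],"angular":[0,0,0],"jaw":0}]'
python3 - <<'E'
from h import *
state();i,im=snap('wrist','w4')
for d in ctrl.look_for('wrist','terminal_block')[:1]: print(d,px2w(i,[d['rect'][:2],d['rect'][2:]],32).tolist())
E
```

```text
[[501.8, -37.4, 31.0], [502.4, -66.6, 31.0], [503.1, -99.8, 31.0], [504.0, -159.0, 31.0]]
t: 5.6
ee_pos: [457.3, -149.2, 19.7]
orientation: [2.199, 2.243, 0.0]
ft_force: [-0.8, 0.8, -0.5]
width: 0.3
grasp_force: 0.2
t 5.6 pos [ 457.3 -149.2   19.7] R [[-0.02, 1.0, 0.0], [1.0, 0.02, -0.0], [-0.0, 0.0, -1.0]] F [-0.8  0.8 -0.5] w 0.3
```

View pics/w4.png

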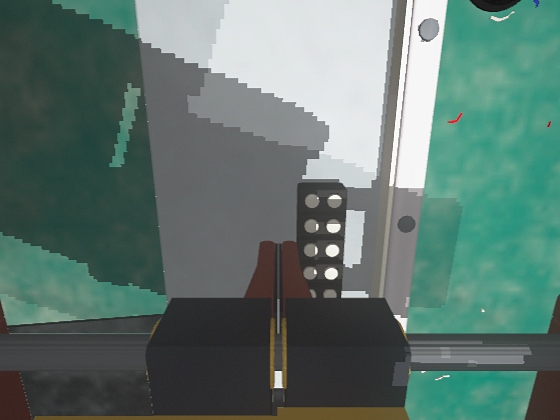

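The block is now nearly parallel to the rail, at columns 297–345. The gap to the rail face (column ~385) is roughly 15 mm, so I'll keep pushing.

```bash
python3 -m creep '[{"translation":[0,3,0],"angular":[0,0,0],"jaw":0},{"translation":[0,5,0],"angular":[0,0,0],"jaw":0},{"translation":[0,7,0],"angular":[0,0,0],"jaw":0},{"translation":[0,9,0],"angular":[0,0,0],"jaw":0},{"translation":[0,10,0],"angular":[0,0,0],"jaw":0},{"translation":[0,11,0],"angular":[0,0,0],"jaw":0},{"translation":[0,12,0],"angular":[0,0,0],"jaw":0},{"translation":[0,13,0],"angular":[0,0,0],"jaw":0}]'
```

```text
t: 6.7
ee_pos: [470.0, -148.9, 19.7]
orientation: [-2.199, -2.243, 0.0]
ft_force: [-1.6, -0.5, 0.3]
width: 0.5
grasp_force: 0.2
```

```bash
python3 -m creep '[{"translation":[0,0.5,0],"angular":[0,0,0],"jaw":0},{"translation":[0,1,0],"angular":[0,0,0],"jaw":0},{"translation":[0,1.5,0],"angular":[0,0,0],"jaw":0},{"translation":[0,2,0],"angular":[0,0,0],"jaw":0},{"translation":[0,2.5,0],"angular":[0,0,0],"jaw":0},{"translation":[0,3,0],"angular":[0,0,0],"jaw":0},{"translation":[0,3.5,0],"angular":[0,0,0],"jaw":0},{"translation":[0,4,0],"angular":[0,0,0],"jaw":0}]'
python3 - <<'E'
from h import *
state();i,im=snap('wrist','w5')
a=cv2.resize(im[150:320,230:440],None,fx=3,fy=3)[:,:,::-1];cv2.imwrite('pics/c5.png',a)
E
```

```text
t: 7.7
ee_pos: [474.0, -148.8, 19.7]
orientation: [2.199, 2.244, 0.0]
ft_force: [0.1, -0.7, -0.3]
width: 0.4
grasp_force: 0.2
t 7.7 pos [ 474.  -148.8   19.7] R [[-0.02, 1.0, 0.0], [1.0, 0.02, -0.0], [-0.0, 0.0, -1.0]] F [ 0.1 -0.7 -0.3] w 0.4
```

View pics/c5.png

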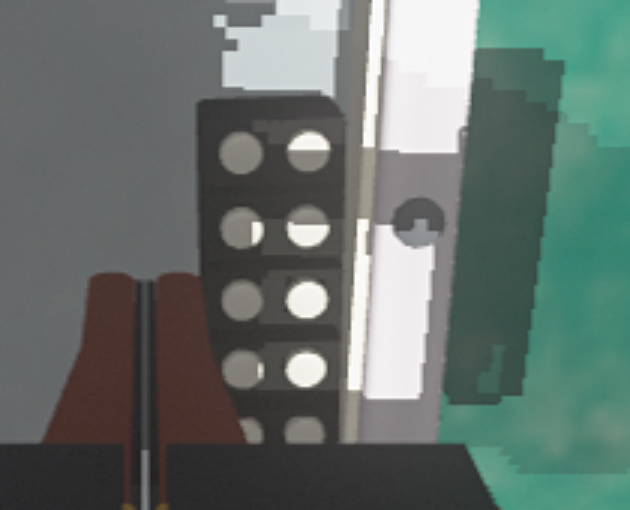

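The block (far edge at crop column ~342) almost meets the rail (crop column 345–368), with its left end still a few mm off. There is no reaction force yet.

```bash
python3 -m creep '[{"translation":[0,0.5,0],"angular":[0,0,0],"jaw":0},{"translation":[0,1,0],"angular":[0,0,0],"jaw":0},{"translation":[0,1.5,0],"angular":[0,0,0],"jaw":0},{"translation":[0,2,0],"angular":[0,0,0],"jaw":0},{"translation":[0,2.5,0],"angular":[0,0,0],"jaw":0},{"translation":[0,3,0],"angular":[0,0,0],"jaw":0},{"translation":[0,3,0],"angular":[0,0,0],"jaw":0},{"translation":[0,3,0],"angular":[0,0,0],"jaw":0}]'
```

```text
t: 8.75
ee_pos: [475.6, -148.7, 19.6]
orientation: [-2.198, -2.242, 0.002]
ft_force: [-5.8, -1.9, 4.8]
width: 0.3
grasp_force: 3.0
```

```bash
cat >> h.py <<'E'
def look(name):
    state();i,im=snap('wrist',name)
    for d in ctrl.look_for('wrist','terminal_block')[:1]:
        r=d['rect'];print('blk',np.round(r),round(d['score'],2),'left end/far side',px2w(i,[[r[0],r[1]],[r[2],r[1]+5]],34).tolist())
    g=im.astype(int).sum(2)
    for u in (310,320,330): print('col',u,[int(x) for x in g[150:240:6,u]])
    return i,im
E
python3 - <<'E'
from h import *
i,im=look('w6')
g=im.astype(int).sum(2)
for v in (195,210,225,240,255,270,285): print(v,g[v,325:375:2].tolist())
E
```

```text
t 8.75 pos [ 475.6 -148.7   19.6] R [[-0.02, 1.0, -0.003], [1.0, 0.02, 0.0], [0.001, -0.003, -1.0]] F [-5.8 -1.9  4.8] w 0.3
blk [294. 182. 348. 300.] 0.67 left end/far side [[480.3, -104.8, 34.0], [503.6, -106.5, 34.0]]
col 310 [440, 484, 632, 633, 629, 342, 188, 187, 402, 385, 178, 178, 410, 385, 176]
col 320 [442, 638, 634, 632, 634, 352, 202, 252, 199, 191, 188, 190, 180, 233, 243]
col 330 [692, 633, 638, 638, 637, 364, 218, 265, 747, 398, 201, 197, 411, 716, 238]
195 [252, 261, 220, 299, 463, 506, 397, 260, 265, 271, 275, 553, 753, 446, 510, 685, 719, 720, 718, 716, 713, 712, 712, 713, 715]
210 [201, 196, 200, 203, 205, 208, 208, 211, 215, 216, 205, 450, 463, 383, 382, 407, 412, 412, 404, 402, 402, 400, 405, 404, 406]
225 [239, 675, 742, 741, 745, 747, 749, 684, 239, 256, 364, 761, 438, 512, 691, 727, 562, 433, 444, 442, 452, 456, 450, 444, 336]
240 [185, 192, 192, 203, 204, 202, 211, 205, 208, 195, 751, 742, 666, 636, 714, 718, 721, 718, 715, 714, 713, 715, 716, 719, 735]
255 [231, 638, 724, 720, 723, 742, 388, 256, 265, 355, 748, 749, 490, 687, 722, 722, 721, 717, 718, 715, 716, 718, 721, 725, 619]
270 [304, 725, 746, 740, 742, 707, 230, 261, 249, 742, 741, 685, 642, 718, 722, 723, 720, 719, 718, 716, 717, 720, 725, 634, 399]
285 [181, 187, 187, 187, 198, 196, 196, 200, 230, 455, 453, 362, 388, 408, 411, 409, 405, 404, 401, 402, 402, 405, 405, 405, 365]
```

The block's far edge runs parallel to the rail strip, so it is flat, and it is pressed with about 6 N. Now I'll drag it, needing roughly 111 mm in all.

```bash
python3 -m creep '[{"translation":[1,1,0],"angular":[0,0,0],"jaw":0},{"translation":[5,1,0],"angular":[0,0,0],"jaw":0},{"translation":[10,1,0],"angular":[0,0,0],"jaw":0},{"translation":[15,1,0],"angular":[0,0,0],"jaw":0},{"translation":[20,1,0],"angular":[0,0,0],"jaw":0},{"translation":[25,1,0],"angular":[0,0,0],"jaw":0},{"translation":[30,1,0],"angular":[0,0,0],"jaw":0},{"translation":[30,1,0],"angular":[0,0,0],"jaw":0}]'; python3 -c "
from h import *
look('w7')"
```

```text
t: 9.85
ee_pos: [475.0, -118.5, 19.4]
orientation: [-2.196, -2.241, 0.004]
ft_force: [-7.1, -3.1, 4.2]
width: 0.5
grasp_force: 3.9
t 9.85 pos [ 475.  -118.5   19.4] R [[-0.02, 1.0, -0.004], [1.0, 0.02, 0.001], [0.001, -0.004, -1.0]] F [-7.1 -3.1  4.2] w 0.5
blk [294. 186. 348. 299.] 0.97 left end/far side [[479.6, -76.0, 34.0], [503.1, -77.8, 34.0]]
col 310 [434, 621, 612, 610, 620, 548, 193, 198, 429, 392, 206, 181, 364, 389, 400]
col 320 [700, 694, 618, 618, 625, 634, 208, 236, 241, 199, 207, 191, 248, 243, 246]
col 330 [695, 695, 634, 633, 631, 632, 229, 252, 529, 407, 210, 210, 328, 718, 578]
```

```bash
python3 -m creep '[{"translation":[5,0,0],"angular":[0,0,0],"jaw":0},{"translation":[10,0,0],"angular":[0,0,0],"jaw":0},{"translation":[15,0,0],"angular":[0,0,0],"jaw":0},{"translation":[20,0,0],"angular":[0,0,0],"jaw":0},{"translation":[25,0,0],"angular":[0,0,0],"jaw":0},{"translation":[30,0,0],"angular":[0,0,0],"jaw":0},{"translation":[35,0,0],"angular":[0,0,0],"jaw":0},{"translation":[35,0,0],"angular":[0,0,0],"jaw":0}]'; python3 -c "
from h import *
look('w8')"
```

```text
t: 10.95
ee_pos: [474.3, -83.5, 19.3]
orientation: [-2.196, -2.241, 0.004]
ft_force: [-7.7, -1.2, 3.7]
width: 0.2
grasp_force: 3.6
t 10.95 pos [474.3 -83.5  19.3] R [[-0.02, 1.0, -0.004], [1.0, 0.02, 0.001], [0.001, -0.004, -1.0]] F [-7.7 -1.2  3.7] w 0.2
blk [295. 184. 349. 299.] 0.89 left end/far side [[479.5, -40.4, 34.0], [502.8, -42.1, 34.0]]
col 310 [686, 693, 617, 625, 624, 648, 201, 201, 428, 388, 231, 182, 345, 388, 394]
col 320 [688, 695, 630, 631, 629, 655, 217, 236, 256, 200, 203, 192, 246, 237, 244]
col 330 [691, 691, 633, 630, 630, 655, 233, 250, 511, 403, 214, 211, 311, 717, 582]
```

```bash
python3 -m creep '[{"translation":[4,0,0],"angular":[0,0,0],"jaw":0},{"translation":[8,0,0],"angular":[0,0,0],"jaw":0},{"translation":[12,0,0],"angular":[0,0,0],"jaw":0},{"translation":[16,0,0],"angular":[0,0,0],"jaw":0},{"translation":[20,0,0],"angular":[0,0,0],"jaw":0},{"translation":[24,0,0],"angular":[0,0,0],"jaw":0},{"translation":[25,0,0],"angular":[0,0,0],"jaw":0},{"translation":[25,0,0],"angular":[0,0,0],"jaw":0}]'; python3 -c "
from h import *
look('w9')
im=cv2.imread('pics/w9.png');cv2.imwrite('pics/c9.png',cv2.resize(im[60:320,220:440],None,fx=2.3,fy=2.3))"
```

```text
t: 12.05
ee_pos: [473.8, -58.8, 19.3]
orientation: [-2.197, -2.241, 0.005]
ft_force: [-6.6, -3.8, 3.9]
width: 0.5
grasp_force: 3.6
t 12.05 pos [473.8 -58.8  19.3] R [[-0.02, 1.0, -0.004], [1.0, 0.02, 0.0], [0.0, -0.004, -1.0]] F [-6.6 -3.8  3.9] w 0.5
blk [297. 182. 348. 300.] 0.77 left end/far side [[479.8, -14.6, 34.0], [501.9, -16.3, 34.0]]
col 310 [685, 687, 612, 615, 611, 301, 186, 192, 421, 382, 257, 168, 326, 376, 383]
col 320 [687, 685, 614, 610, 615, 618, 206, 219, 207, 189, 191, 186, 186, 227, 231]
col 330 [690, 690, 624, 616, 620, 622, 224, 233, 350, 391, 203, 199, 297, 709, 694]
```

View pics/c9.png

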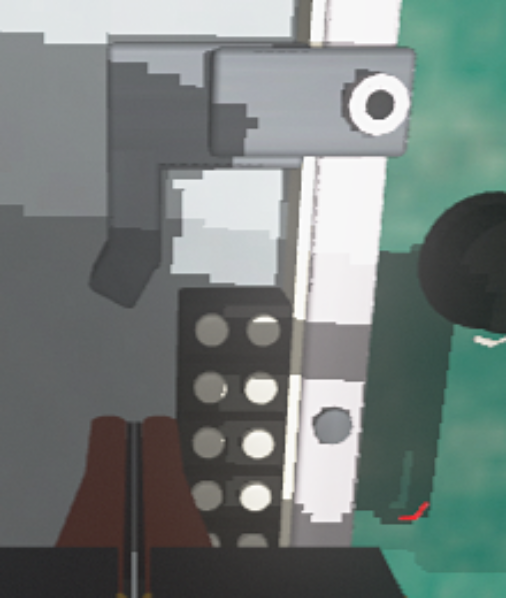

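The block lies flat on the rail with its left end at crop row 288. The stop face is at row 166, and the lip, around (125,270), is clear of the block's near face (column 178).

```bash
python3 -c "
from h import *
i=ctrl.camera_info('wrist');print(px2w(i,[[310,132]],31),px2w(i,[[310,185]],32),px2w(i,[[279,193],[262,178]],31))"
```

```text
[[484.6   6.3  31. ]] [[485.6 -16.4  32. ]] [[472.2 -20.6  31. ]
 [464.6 -14.   31. ]]
```

```bash
python3 -m creep '[{"translation":[3,0,0],"angular":[0,0,0],"jaw":0},{"translation":[6,0,0],"angular":[0,0,0],"jaw":0},{"translation":[9,0,0],"angular":[0,0,0],"jaw":0},{"translation":[12,0,0],"angular":[0,0,0],"jaw":0},{"translation":[15,0,0],"angular":[0,0,0],"jaw":0},{"translation":[17,0,0],"angular":[0,0,0],"jaw":0},{"translation":[19,0,0],"angular":[0,0,0],"jaw":0},{"translation":[20,0,0],"angular":[0,0,0],"jaw":0}]'; python3 -c "
from h import *
look('w10')"
```

```text
t: 13.15
ee_pos: [473.4, -39.0, 19.3]
orientation: [-2.197, -2.242, 0.005]
ft_force: [-7.2, -5.8, 4.0]
width: 0.2
grasp_force: 3.6
t 13.15 pos [473.4 -39.   19.3] R [[-0.02, 1.0, -0.004], [1.0, 0.02, -0.0], [-0.0, -0.004, -1.0]] F [-7.2 -5.8  4. ] w 0.2
blk [295. 184. 349. 299.] 0.92 left end/far side [[478.4, 4.2, 34.0], [502.1, 2.5, 34.0]]
col 310 [217, 232, 243, 237, 327, 301, 154, 159, 394, 367, 273, 159, 318, 373, 372]
col 320 [513, 498, 496, 499, 400, 615, 170, 178, 177, 164, 174, 169, 172, 220, 224]
col 330 [507, 502, 496, 497, 403, 622, 176, 189, 320, 377, 185, 181, 290, 706, 697]
```

```bash
python3 -m creep '[{"translation":[0.5,0,0],"angular":[0,0,0],"jaw":0},{"translation":[1,0,0],"angular":[0,0,0],"jaw":0},{"translation":[1.5,0,0],"angular":[0,0,0],"jaw":0},{"translation":[2,0,0],"angular":[0,0,0],"jaw":0},{"translation":[2.5,0,0],"angular":[0,0,0],"jaw":0},{"translation":[3,0,0],"angular":[0,0,0],"jaw":0},{"translation":[3.5,0,0],"angular":[0,0,0],"jaw":0},{"translation":[4,0,0],"angular":[0,0,0],"jaw":0}]'
python3 - <<'E'
from h import *
i,im=look('w11')
g=im.astype(int).sum(2)
for u in (305,315,325,332): print(u,g[160:196,u].tolist())
E
```

```text
t: 14.25
ee_pos: [473.4, -35.1, 19.3]
orientation: [-2.197, -2.242, 0.005]
ft_force: [-7.1, -4.5, 2.9]
width: 0.5
grasp_force: 3.5
t 14.25 pos [473.4 -35.1  19.3] R [[-0.02, 1.0, -0.004], [1.0, 0.02, -0.0], [-0.0, -0.004, -1.0]] F [-7.1 -4.5  2.9] w 0.5
blk [295. 185. 349. 299.] 0.75 left end/far side [[478.5, 7.9, 34.0], [501.7, 6.1, 34.0]]
col 310 [227, 240, 250, 245, 257, 260, 375, 161, 394, 371, 289, 157, 315, 365, 371]
col 320 [511, 507, 502, 507, 430, 413, 376, 177, 177, 165, 172, 170, 172, 221, 229]
col 330 [511, 502, 501, 502, 426, 417, 386, 185, 311, 375, 187, 185, 288, 703, 696]
305 [518, 435, 481, 490, 485, 447, 440, 447, 446, 440, 440, 443, 445, 436, 434, 435, 431, 427, 424, 415, 412, 410, 414, 413, 422, 414, 367, 377, 167, 153, 150, 154, 153, 159, 158, 161]
315 [508, 504, 504, 503, 494, 496, 494, 499, 506, 432, 433, 435, 428, 428, 423, 429, 423, 429, 419, 422, 417, 411, 398, 398, 363, 355, 374, 390, 181, 155, 161, 166, 168, 169, 169, 166]
325 [505, 505, 500, 503, 495, 495, 494, 500, 504, 436, 437, 431, 432, 427, 426, 428, 424, 427, 422, 420, 416, 415, 407, 405, 370, 366, 380, 392, 193, 173, 181, 176, 182, 224, 225, 229]
332 [504, 503, 505, 504, 499, 495, 495, 498, 507, 437, 436, 433, 428, 428, 426, 427, 431, 423, 425, 424, 420, 414, 409, 402, 374, 367, 385, 397, 196, 183, 189, 189, 193, 239, 188, 183]
```

Run:
```python
import cv2
for n in ('w8','w9','w10','w11'):
    g=cv2.imread(f'pics/{n}.png').astype(int).sum(2);print(n,[g[178:193,u].tolist() for u in (320,330)])
```

```text
w8 [[627, 635, 655, 357, 344, 350, 315, 217, 217, 219, 215, 217, 215, 220, 236], [628, 632, 655, 366, 347, 358, 323, 232, 233, 234, 236, 233, 230, 235, 250]]
w9 [[613, 611, 618, 614, 632, 343, 331, 209, 206, 211, 213, 210, 211, 210, 219], [622, 617, 622, 621, 621, 647, 364, 222, 224, 229, 229, 225, 226, 225, 233]]
w10 [[332, 487, 615, 611, 616, 634, 335, 166, 170, 173, 174, 173, 171, 170, 178], [344, 496, 622, 617, 618, 638, 340, 204, 176, 180, 180, 188, 187, 183, 189]]
w11 [[419, 418, 413, 411, 401, 402, 363, 361, 376, 382, 185, 169, 172, 177, 177], [426, 423, 417, 412, 406, 404, 372, 366, 386, 395, 193, 177, 186, 183, 185]]
```

```bash
python3 -m creep '[{"translation":[0.5,0,0],"angular":[0,0,0],"jaw":0},{"translation":[1,0,0],"angular":[0,0,0],"jaw":0},{"translation":[1.5,0,0],"angular":[0,0,0],"jaw":0},{"translation":[2,0,0],"angular":[0,0,0],"jaw":0},{"translation":[2,0,0],"angular":[0,0,0],"jaw":0},{"translation":[2,0,0],"angular":[0,0,0],"jaw":0},{"translation":[2,0,0],"angular":[0,0,0],"jaw":0},{"translation":[2,0,0],"angular":[0,0,0],"jaw":0}]'
python3 - <<'E'
from h import *
state();i,im=snap('wrist','w12')
g=im.astype(int).sum(2);print([g[170:197,u].tolist() for u in (320,330)])
E
```

```text
t: 15.35
ee_pos: [473.3, -33.1, 19.3]
orientation: [-2.197, -2.241, 0.005]
ft_force: [-6.8, -5.3, 4.2]
width: 0.5
grasp_force: 3.5
t 15.35 pos [473.3 -33.1  19.3] R [[-0.02, 1.0, -0.004], [1.0, 0.02, -0.0], [-0.0, -0.005, -1.0]] F [-6.8 -5.3  4.2] w 0.5
[[427, 431, 434, 429, 433, 432, 423, 426, 424, 423, 423, 424, 423, 421, 417, 414, 404, 403, 393, 360, 341, 364, 219, 221, 225, 227, 227], [436, 429, 430, 433, 436, 432, 428, 424, 422, 426, 426, 426, 423, 419, 416, 415, 409, 401, 401, 363, 350, 370, 226, 232, 237, 236, 226]]
```

The block no longer moves with the finger: its edge shifted by the full slip, so it is against the stop. Now I'll release straight back.

```bash
python3 -m creep '[{"translation":[0,-2,0],"angular":[0,0,0],"jaw":0},{"translation":[0,-5,0],"angular":[0,0,0],"jaw":0},{"translation":[0,-10,0],"angular":[0,0,0],"jaw":0},{"translation":[-5,-20,0],"angular":[0,0,0],"jaw":0},{"translation":[-10,-25,0],"angular":[0,0,0],"jaw":0},{"translation":[-20,-30,-20],"angular":[0,0,0],"jaw":0},{"translation":[-30,-30,-50],"angular":[0,0,0],"jaw":0},{"translation":[-40,-30,-90],"angular":[0,0,0],"jaw":0}]'; python3 -m creep '[{"translation":[-10,0,-30],"angular":[0,0,0],"jaw":0},{"translation":[-20,10,-60],"angular":[0,0,0],"jaw":0},{"translation":[-20,20,-80],"angular":[0,0,0],"jaw":0},{"translation":[-20,20,-80],"angular":[0,0,0],"jaw":0},{"translation":[-20,20,-80],"angular":[0,0,0],"jaw":0},{"translation":[-20,20,-80],"angular":[0,0,0],"jaw":0},{"translation":[-20,20,-80],"angular":[0,0,0],"jaw":0},{"translation":[-20,20,-80],"angular":[0,0,0],"jaw":0}]'
python3 - <<'E'
from h import *
state();i,im=snap('wrist','w13')
for n in ('terminal_block','corner_stop','rail'):
  for d in ctrl.look_for('wrist',n)[:1]: print(n,d)
cv2.imwrite('pics/c13.png',cv2.resize(im[60:260,230:400],None,fx=3,fy=3)[:,:,::-1])
E
```

```text
t: 16.4
ee_pos: [445.4, -73.8, 110.0]
orientation: [-2.198, -2.242, 0.002]
ft_force: [0.1, 1.0, -0.0]
width: 0.6
grasp_force: 0.0
t: 17.4
ee_pos: [466.6, -92.8, 189.3]
orientation: [-2.199, -2.243, 0.001]
ft_force: [-0.3, -1.2, -0.4]
width: 0.6
grasp_force: 0.0
t 17.4 pos [466.6 -92.8 189.3] R [[-0.02, 1.0, -0.001], [1.0, 0.02, 0.0], [0.0, -0.001, -1.0]] F [-0.3 -1.2 -0.4] w 0.6
terminal_block {'rect': [297.3, 70.3, 326.3, 139.0], 'score': 0.57}
corner_stop {'rect': [280.1, 41.1, 347.4, 98.4], 'score': 0.75}
rail {'rect': [315.0, 3.1, 346.6, 299.5], 'score': 0.92}
```

All 10 picture views are used, so I'll check the final position numerically.

Run:
```python
from h import *
i=ctrl.camera_info('wrist');g=cv2.imread('pics/w13.png').astype(int).sum(2)
for u in (306,312,318): print(u,g[60:84,u].tolist(),g[130:146,u].tolist())
for v in (80,90,100,110,120,130): print(v,g[v,290:340].tolist())
```

```text
306 [511, 507, 510, 499, 485, 408, 187, 525, 531, 428, 282, 218, 186, 716, 755, 740, 738, 739, 742, 758, 735, 283, 237, 222] [196, 427, 535, 394, 386, 390, 305, 192, 183, 273, 321, 323, 323, 318, 323, 319]
312 [512, 506, 501, 495, 480, 401, 183, 475, 531, 392, 278, 220, 235, 237, 233, 221, 204, 203, 208, 219, 241, 246, 247, 221] [200, 243, 446, 352, 343, 330, 247, 194, 187, 279, 325, 325, 319, 322, 321, 324]
318 [508, 503, 503, 495, 482, 401, 215, 441, 536, 450, 279, 211, 211, 651, 762, 744, 739, 739, 744, 764, 666, 272, 237, 218] [197, 241, 396, 409, 395, 303, 222, 189, 185, 278, 329, 321, 323, 321, 320, 317]
80 [515, 523, 460, 459, 651, 709, 568, 297, 212, 237, 249, 234, 254, 413, 758, 765, 735, 416, 245, 233, 249, 248, 241, 226, 271, 463, 759, 765, 666, 307, 228, 232, 221, 316, 765, 750, 720, 702, 741, 741, 741, 741, 741, 741, 740, 739, 740, 739, 739, 742]
90 [514, 525, 468, 457, 646, 704, 566, 287, 197, 243, 228, 367, 735, 748, 739, 737, 743, 761, 648, 223, 246, 247, 193, 699, 758, 742, 739, 739, 745, 762, 611, 215, 194, 710, 757, 728, 541, 734, 744, 741, 741, 741, 741, 740, 739,
[... 345 characters left out ...]
 239, 263, 292, 275, 244, 244, 255, 255, 258, 254, 254, 243, 239, 273, 279, 258, 242, 249, 248, 227, 526, 763, 743, 675, 727, 741, 741, 740, 740, 740, 739, 739, 739, 739, 738, 739, 744, 711]
120 [680, 679, 681, 684, 697, 565, 328, 230, 233, 246, 299, 737, 748, 738, 736, 738, 747, 747, 510, 244, 254, 206, 708, 754, 742, 740, 740, 745, 764, 654, 221, 200, 711, 762, 692, 611, 746, 744, 743, 743, 742, 742, 741, 741, 741, 741, 741, 743, 747, 582]
130 [313, 317, 321, 317, 317, 323, 278, 208, 202, 206, 205, 200, 225, 356, 378, 282, 196, 197, 207, 210, 208, 206, 200, 216, 342, 390, 322, 226, 197, 200, 193, 253, 521, 613, 480, 444, 533, 421, 295, 294, 297, 297, 303, 300, 293, 278, 377, 480, 443, 385]
```

```bash
python3 -c "
from workcell import ctrl
print(ctrl.close_job())"
```

```text
the job is handed in; nothing more can be done
None
```

The block is in the corner pocket, with no visible gap to the rail or the stop in the last wrist image; the finger is clear and the job was handed in at about 17 s, but no verdict was shown.

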